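# Setting out the farm corner of a model Christmas village

### The arm

A 7-joint arm with a two-finger parallel gripper is mounted at the origin on the work surface. World frame = base frame: x ahead of the robot, y to its left, z up, the work surface at z = 0. Lengths are in m, angles in rad, forces in N, time in s.
With the tool pointing down it reaches from about 0.4 to 0.85 m from the base axis. Payload 4.5 kg.
Tool frame: the origin (TCP) lies on the centre line of the jaws, within the pads' length; the fingertips stand 8 mm ahead of it and the grasp point (between the pads) lies 11 mm behind it; z points along the fingers, x is the direction in which the jaws open and shut, and the axes are right-handed (so a half turn about z gives the same grasp; the last joint's range is limited). The gripper opens to 88 mm and grips with 3 to 60 N. Pads are 18 mm wide; open, the fingers measure 123 mm over their backs; the gripper's body (75 mm by 187 mm) begins 45 mm behind the grasp point.
Start: joints at [1.335, 0.689, -0.195, 1.565, 0.157, 0.902, -0.215], TCP at [0.167, -0.602, 0.247] pointing down, gripper open.
Joint ranges: [-3.01, 3.01], [-0.46, 2.08], [-1.47, 1.51], [0.13, 2.56], [-1, 4.14], [0.04, 2.09], [-2.66, 2.66]. Speed limits (rad/s): [2.57, 2.57, 3.14, 3.14, 3.14, 3.14, 3.14].

### API

Orientations are given as a unit quaternion [x, y, z, w].
In Python, from plant import r gives the robot as it stands.
- The arm moves only by the shell command python3 -m pendant 'ROWS' [FORCE]. ROWS is JSON, a list of rows, each a list of 3 entries, a list of its own where there are three numbers: the turn, a rotation vector about the tool's x, y, z in rad, then the shift along the tool's x, y, z in m, then the opening, from 0 (shut) to 1 (fully open). In form: [[[wx, wy, wz], [tx, ty, tz], claw], ...]. A call has 1 to 10 rows; each row is the pose to reach, as a shift and turn from the pose commanded when the call began, along the tool's axes at that moment; what a row does not reach only later rows make up. A row lasts 1/10 s, in which the tool goes at most 50 mm and 8.59 degrees, less where a joint would pass 70% of its speed; a pose out of reach is approached as far as the arm can. A call with a gripper value outside its range is refused whole. The fingers move at their own pace and stop on an object; FORCE is the grip in N (left out, the last holds). Time passes only in rows, so rows that repeat a pose let the fingers close. It gives the time, the measured TCP pose, the force and the opening at its end, in the units of the state.
- r.get_state(): the state, without advancing time (a new reading comes with each control period).
- r.snapshot(name): name is "scene" or "top" or "wrist"; returns a dict with "image" (420x560x3 uint8, red, green, blue), "mtx" (3x3 intrinsics, pixels), "R" (3x3) and "t" (3): a world point X has camera coordinates R X + t; the wrist camera has in their place "T_tool_cam" (4x4, takes a point from camera to tool coordinates, whose origin is the TCP and whose axes are the tool frame's). Camera axes: x right, y down, z forward; pixel columns grow to the right and rows downward; lengths in m; the calibration is good to about 2 mm. A picture is of the moment at which its call begins: read the wrist's pose just before it. There is no depth.
- r.finish_job(): hands the job in, once; it reports no verdict.
The state is a dict: "clock": time; "q": joint angles; "qd": joint speeds; "joint_torque": joint torques, N m; "tool_pos": TCP position; "eef_rot": TCP orientation; "contact_force": force on the tool from outside, world axes, zero at the start; "moment": the same for the moment, N m; "opening": opening from 0.0 (shut) to 1.0 (fully open).
Only numpy, scipy, OpenCV 4.12 (cv2) and the standard library are available. Lean on these libraries where they do the work, as an engineer would, in place of code of your own. Each camera call takes 0.05 s, during which the arm holds its last target. There are 200 camera calls.

### The job

Set out the farm: stand both cows in the paddock with the wooden rail fence, both pigs in the pig pen with the iron pickets, and park the tractor on the stone-paved stand, lengthwise, with all its wheels on the paving. Set everything down on its feet or wheels without dropping it, and leave the spruce and the snowman standing where they are.

Things in the scene. Friction and masses are not known exactly. Their poses are not given: they have to be found in the camera images.
- cow_a: Hard resin model cow, white with black patches, horns, udder; the larger animal: 68 mm long, 20 wide, back 39 and horns 47 mm high, 45 g. Origin on the ground under its middle; x to its head, z up. Grip the barrel across y: near-vertical sides 20 mm apart, x = -26 to 20, z = 18 to 39 mm. Starts standing, heading any way. The two cows may be exchanged.
- cow_b: Hard resin model cow, white with black patches, horns, udder; the larger animal: 68 mm long, 20 wide, back 39 and horns 47 mm high, 45 g. Origin on the ground under its middle; x to its head, z up. Grip the barrel across y: near-vertical sides 20 mm apart, x = -26 to 20, z = 18 to 39 mm. Starts standing, heading any way. The two cows may be exchanged.
- pig_a: Hard resin model pig, pale, low, barrel-shaped, short legs, snout; the smaller animal: 45 mm long, 16 wide, back 21 mm high, 22 g. Origin on the ground under its middle; x to its snout, z up. Grip the body across y: near-vertical sides 16 mm apart, x = -19 to 15, z = 6 to 21 mm. Starts standing, heading any way. The two pigs are alike and may be exchanged.
- pig_b: Hard resin model pig, pale, low, barrel-shaped, short legs, snout; the smaller animal: 45 mm long, 16 wide, back 21 mm high, 22 g. Origin on the ground under its middle; x to its snout, z up. Grip the body across y: near-vertical sides 16 mm apart, x = -19 to 15, z = 6 to 21 mm. Starts standing, heading any way. The two pigs are alike and may be exchanged.
- tractor: Die-cast model tractor, grey, black tyres, dark windows, white cab roof: 88 mm long, 44 wide over the tyres, roof 63 mm high, 130 g; wheels do not turn. Origin on the ground under its middle; x to its bonnet, z up. Grip the cab across y: 32 mm wide, 32 long, centred at x = -15 mm, sides free from z = 37 (mudguards below) to 63 mm. Starts standing on the board, heading any way.
- paddock: The cows' paddock, fixed: a pen of brown wooden post-and-rail fence, 106 mm (x) by 130 mm (y) clear inside, earth floor 3 mm above the board, fence 4 mm thick with its top 35 mm above the board, open above. Origin at its middle at board level; z up. Room for two cows side by side along x, say at y = +27 and -27 mm.
- pigpen: The pig pen, fixed: a smaller pen of thin dark iron pickets, 90 mm (x) by 110 mm (y) clear inside, earth floor 3 mm above the board, fence 4 mm thick with its top 27 mm above the board, open above. Origin at its middle at board level; z up. Room for two pigs side by side along x, say at y = +24 and -24 mm.
- yard: The tractor's stand, fixed: an oblong of grey stone setts, 116 mm (x) by 72 mm (y), top face level and 6 mm above the board, no fence. Origin at its middle at board level; x along its long side, z up.
- spruce: Snowy model spruce tree, a loose piece on a small round foot, 95 mm tall, 44 mm across at its widest; stands in a gap between the pens. Origin under its middle; z up. To be left standing where it is.
- snowman: Loose white snowman with a black hat and stick arms, 61 mm tall, 36 mm across the body; stands in the other gap between the pens. Origin under its middle; z up. To be left standing where it is.

How it is judged:
By the outcome, as a careful person would: the job done as asked, in the order asked, and still so for the second after the job is handed in, with the robot touching nothing.
It also fails if it takes over 131 s, if anything falls off the work surface, if the arm or the gripper's body presses on something with over 40 N, if the wrist force passes 120 N, or if a joint passes its speed limit or range.

## Working session

There is one attempt and no reset: what is moved stays moved. The work goes in short steps, Python scripts to look and compute and a shell command to move; the robot and the scene stay as the last step left them, time stands still between calls to the robot, and variables do not carry over. Pictures are saved under pics/ and viewed, about 12 in all and at most 16, crops included, and the job is handed in when it is done.

```bash
ls; mkdir -p pics; python3 - <<'E'
from plant import r
import cv2,numpy as np,json
s=r.get_state(); print({k:np.round(v,4).tolist() for k,v in s.items()})
for n in("scene","top","wrist"):
    d=r.snapshot(n); cv2.imwrite(f"pics/{n}0.png",d["image"][:,:,::-1])
    print(n,{k:np.round(v,4).tolist() for k,v in d.items() if k!="image"})
E
```

```text
pics
{'clock': 0.0, 'q': [1.3348, 0.69, -0.1945, 1.5663, 0.1573, 0.9025, -0.2151], 'qd': [-0.0006, -0.0005, -0.0009, -0.0006, 0.0001, -0.0004, -0.0005], 'joint_torque': [0.0008, -52.757, -1.2669, -15.3429, -0.0527, 0.0064, 0.0002], 'tool_pos': [0.1664, -0.6018, 0.2459], 'eef_rot': [0.7958, -0.6055, -0.0008, -0.0005], 'contact_force': [0.8032, -0.8141, 0.4585], 'moment': [-0.0135, -0.0757, 0.0526], 'opening': 0.9975}
scene {'mtx': [[436.6103, 0.0, 270.9938], [0.0, 436.6103, 205.7742], [0.0, 0.0, 1.0]], 'R': [[0.2623, 0.965, 0.0027], [0.8481, -0.2291, -0.4778], [-0.4605, 0.1276, -0.8785]], 't': [-0.1304, -0.4163, 1.0898]}
top {'mtx': [[486.3182, 0.0, 277.8024], [0.0, 486.3182, 207.0583], [0.0, 0.0, 1.0]], 'R': [[0.0065, -0.9999, -0.0106], [-0.999, -0.006, -0.0435], [0.0435, 0.0109, -0.999]], 't': [0.0173, 0.4846, 0.9559]}
wrist {'mtx': [[322.2613, 0.0, 276.9448], [0.0, 322.2613, 209.2202], [0.0, 0.0, 1.0]], 'T_tool_cam': [[1.0, -0.0002, 0.001, 0.0018], [-0.0001, 0.9517, 0.307, -0.0806], [-0.001, -0.307, 0.9517, -0.1379], [0.0, 0.0, 0.0, 1.0]]}
```

View pics/top0.png

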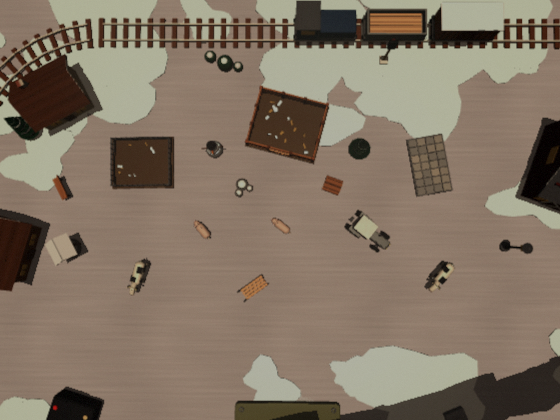

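View pics/scene0.png

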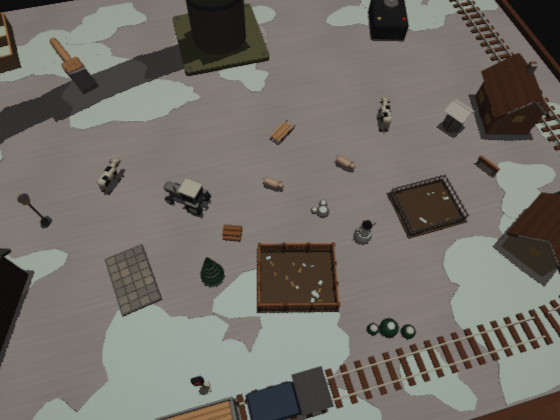

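```bash
cat > h.py <<'E'
from plant import r
import cv2,numpy as np
from scipy.spatial.transform import Rotation as Ro
def tile(im,c,w,S=266):
    x,y=c[0]-w//2,c[1]-w//2
    t=cv2.resize(im[y:y+w,x:x+w],(S,S),interpolation=cv2.INTER_CUBIC)
    t=cv2.convertScaleAbs(t,alpha=1.7,beta=15)
    for k in range(0,w,5):
        p=int(k*S/w); L=10 if (k%10==0) else 5
        cv2.line(t,(p,0),(p,L),(0,255,255),1); cv2.line(t,(0,p),(L,p),(0,255,255),1)
        if k%10==0 and k:
            cv2.putText(t,str(x+k),(p-10,20),0,.33,(0,255,0)); cv2.putText(t,str(y+k),(11,p+4),0,.33,(0,255,0))
    return t
def ray(d,u,v,z,pose=None):
    "world point at height z seen at pixel u,v"
    K=d["mtx"]
    c=np.linalg.inv(K)@[u,v,1]
    if "R" in d: R=np.array(d["R"]).T; o=-R@d["t"]
    else:
        T=np.array(d["T_tool_cam"]); Rt=Ro.from_quat(pose["eef_rot"]).as_matrix()
        R=Rt@T[:3,:3]; o=Rt@T[:3,3]+pose["tool_pos"]
    g=R@c
    return o+g*(z-o[2])/g[2]
E
python3 - <<'E'
from h import *
im=cv2.imread("pics/top0.png")
T=[tile(im,c,w) for c,w in [((139,276),50),((202,230),40),((281,226),40),((368,231),60),((440,276),50),((430,165),76)]]
cv2.imwrite("pics/mos.png",np.vstack([np.hstack(T[:3]),np.hstack(T[3:])]))
T=[tile(im,c,w,390) for c,w in [((142,162),80),((288,125),90)]]
cv2.imwrite("pics/mos2.png",np.hstack(T))
E
```

```text
(no output)
```

View pics/mos.png

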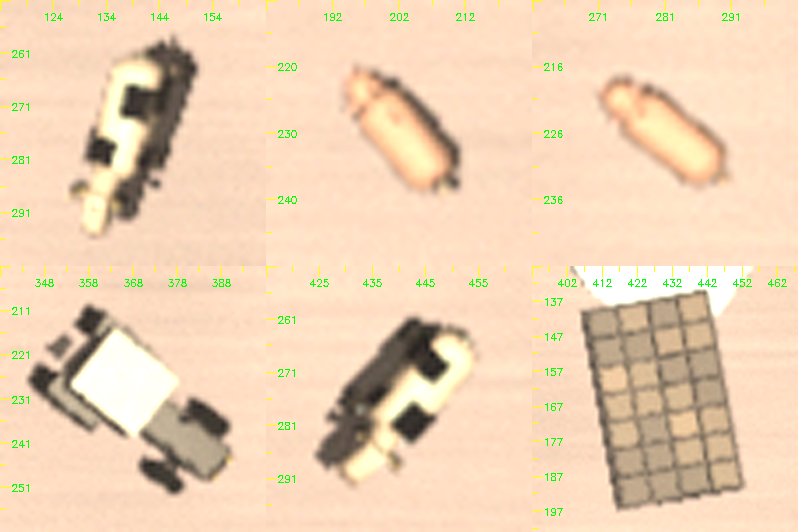

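View pics/mos2.png

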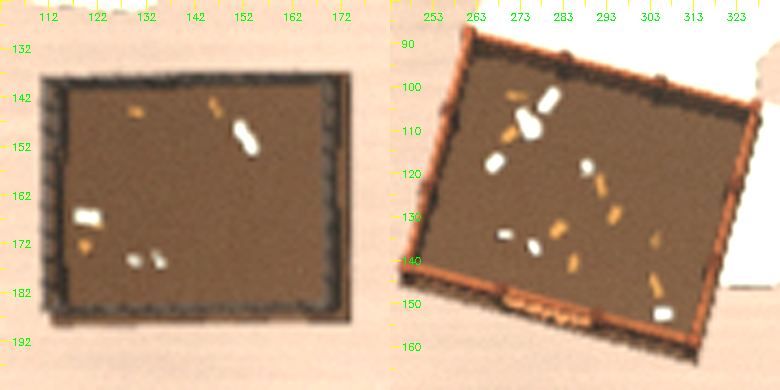

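```bash
cat >> h.py <<'E'
def goto(xy,head,z):
    """print tool-frame move so that tool stands vertical at xy,z with jaws across heading 'head' (rad)"""
    s=r.get_state(); Rt=Ro.from_quat(s["eef_rot"])
    best=None
    for k in(0,1):
        a=head+np.pi/2+k*np.pi
        x=np.array([np.cos(a),np.sin(a),0]); zz=np.array([0,0,-1.]); y=np.cross(zz,x)
        w=(Rt.inv()*Ro.from_matrix(np.c_[x,y,zz])).as_rotvec()
        t=Rt.inv().apply(np.array([*xy,z])-s["tool_pos"])
        print("turn",w.round(3),"shift",t.round(4),"q7 now",round(s["q"][6],2),"clk",round(s["clock"],2))
E
python3 - <<'E'
from h import *
d=r.snapshot("top")
P=dict(cow1=((136,278.3),(-50,179),40),cow2=((441.1,276.9),(-112,135),40),pig1=((201.4,228.9),(-96,-108),17),pig2=((280.6,225.7),(-115,-87),17),
tractor=((366.2,227.4),(97,83),63),yard=((429.3,165.1),(38,196),6),pen=((143.8,163),(4,-245),0),pen27=((141,162.8),(4,-245),27),pad=((287.3,122.9),(-66,238),35),spruce=((359.5,149),(1,0),30),snowman=((213,149),(1,0),30))
for n,(c,dr,z) in P.items():
    a=ray(d,*c,z/1e3); b=ray(d,c[0]+dr[0]/20,c[1]+dr[1]/20,z/1e3)-a
    print(n,a[:2].round(4),"head",round(np.arctan2(b[1],b[0]),3))
E
```

```text
cow1 [0.3446 0.2915] head 2.885
cow2 [ 0.3517 -0.2924] head 2.447
pig1 [0.4401 0.1708] head 0.738
pig2 [0.4474 0.0146] head 0.93
tractor [ 0.445 -0.146] head -2.276
yard [ 0.5704 -0.2817] head -2.958
pen [0.5725 0.2922] head 0.002
pen27 [0.5693 0.2899] head 0.002
pad [0.6479 0.0026] head 2.879
spruce [ 0.5981 -0.1388] head -1.566
snowman [0.5968 0.148 ] head -1.566
```

```bash
python3 - <<'E'
from h import *
goto((.3517,-.2924),2.447,.12)
E
```

```text
turn [0.001 0.001 0.964] shift [-0.2489 -0.2611  0.1265] q7 now -0.22 clk 0.2
turn [-1.000e-03  1.000e-03 -2.177e+00] shift [-0.2489 -0.2611  0.1265] q7 now -0.22 clk 0.2
```

```bash
python3 -m pendant '[[[0,0,0.964],[-0.249,-0.261,0.127],0.6],[[0,0,0.964],[-0.249,-0.261,0.127],0.6],[[0,0,0.964],[-0.249,-0.261,0.127],0.6],[[0,0,0.964],[-0.249,-0.261,0.127],0.6],[[0,0,0.964],[-0.249,-0.261,0.127],0.6],[[0,0,0.964],[-0.249,-0.261,0.127],0.6],[[0,0,0.964],[-0.249,-0.261,0.127],0.6],[[0,0,0.964],[-0.249,-0.261,0.127],0.6],[[0,0,0.964],[-0.249,-0.261,0.127],0.6],[[0,0,0.964],[-0.249,-0.261,0.127],0.6]]' 20
python3 - <<'E'
from h import *
s=r.get_state(); print(s["q"],s["tool_pos"])
d=r.snapshot("wrist"); cv2.imwrite("pics/w1.png",d["image"][:,:,::-1])
E
```

```text
clock: 1.2
tool_pos: [0.3522, -0.2926, 0.1196]
eef_rot: [-0.425, 0.905, -0.0, -0.0]
contact_force: [-0.1, -0.2, -0.7]
opening: 0.596
[ 0.53652467  0.72135975  0.09014674  2.17715961 -0.23989504  0.2521028
 -1.42628859] [ 0.3521632  -0.29261309  0.11959935]
```

View pics/w1.png

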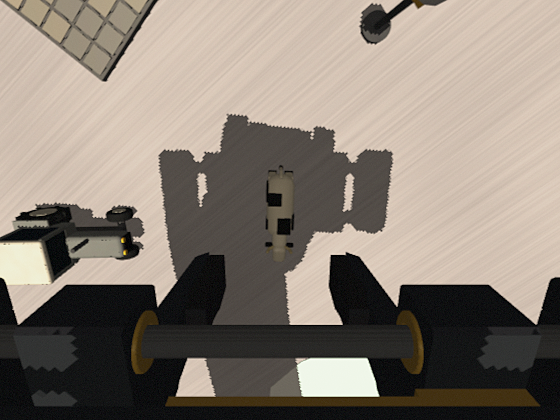

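```bash
python3 - <<'E'
from h import *
s=r.get_state(); d=r.snapshot("wrist")
a=ray(d,281,185,.039,s); b=ray(d,281,240,.039,s); e=ray(d,280,212,.039,s); f=ray(d,281,167,.035,s)
print(a,b,e,f,np.arctan2(*(a-b)[1::-1]))
goto(e[:2],2.447,.019)
E
```

```text
[ 0.37184347 -0.3150704   0.039     ] [ 0.33985619 -0.28862294  0.039     ] [ 0.3570381  -0.30190112  0.039     ] [ 0.38098638 -0.32269433  0.035     ] -0.6908770453036509
turn [-0.001 -0.001 -0.002] shift [ 0.002  -0.0091  0.1011] q7 now -1.43 clk 1.3
turn [-1.00e-03  2.00e-03  3.14e+00] shift [ 0.002  -0.0091  0.1011] q7 now -1.43 clk 1.3
```

```bash
python3 -m pendant '[[[0,0,0],[0.001,-0.006,0.05],0.6],[[0,0,0],[0.001,-0.006,0.08],0.6],[[0,0,0],[0.001,-0.006,0.101],0.6],[[0,0,0],[0.001,-0.006,0.101],0.6],[[0,0,0],[0.001,-0.006,0.101],0.1],[[0,0,0],[0.001,-0.006,0.101],0.1],[[0,0,0],[0.001,-0.006,0.101],0.1],[[0,0,0],[0.001,-0.006,0.101],0.1],[[0,0,0],[0.001,-0.006,0.101],0.1]]' 20; python3 -c "
from h import *
s=r.get_state();print(s['tool_pos'])
goto((.641,-.0235),-.26,.14)"
```

```text
clock: 2.2
tool_pos: [0.3555, -0.2996, 0.0194]
eef_rot: [-0.423, 0.906, -0.001, -0.0]
contact_force: [0.0, -0.2, -0.5]
opening: 0.225
[ 0.35547466 -0.29960279  0.01935668]
turn [-1.000e-03  1.000e-03  2.704e+00] shift [-0.3949 -0.0417 -0.1209] q7 now -0.67 clk 2.2
turn [-0.001 -0.001 -0.437] shift [-0.3949 -0.0417 -0.1209] q7 now -0.67 clk 2.2
```

```bash
python3 -m pendant '[[[0,0,0],[0,0,-0.03],0.1],[[0,0,0],[0,0,-0.08],0.1],[[0,0,0],[0,0,-0.121],0.1],[[0,0,-0.437],[-0.1,-0.01,-0.121],0.1],[[0,0,-0.437],[-0.395,-0.042,-0.121],0.1],[[0,0,-0.437],[-0.395,-0.042,-0.121],0.1],[[0,0,-0.437],[-0.395,-0.042,-0.121],0.1],[[0,0,-0.437],[-0.395,-0.042,-0.121],0.1],[[0,0,-0.437],[-0.395,-0.042,-0.121],0.1],[[0,0,-0.437],[-0.395,-0.042,-0.121],0.1]]' 
python3 - <<'E'
from h import *
s=r.get_state(); print(s["opening"],s["tool_pos"])
d=r.snapshot("wrist"); cv2.imwrite("pics/w2.png",d["image"][:,:,::-1])
goto((.641,-.0235),-.26,.0235)
E
```

```text
clock: 3.2
tool_pos: [0.6082, -0.0535, 0.1404]
eef_rot: [-0.61, 0.793, -0.0, -0.001]
contact_force: [0.2, -0.2, -0.2]
opening: 0.221
0.22135254558912273 [ 0.60819516 -0.05354802  0.14041842]
turn [-0.011 -0.007 -3.128] shift [-0.0249 -0.0194  0.1163] q7 now -1.18 clk 3.25
turn [-0.005  0.007  0.014] shift [-0.0249 -0.0194  0.1163] q7 now -1.18 clk 3.25
```

View pics/w2.png

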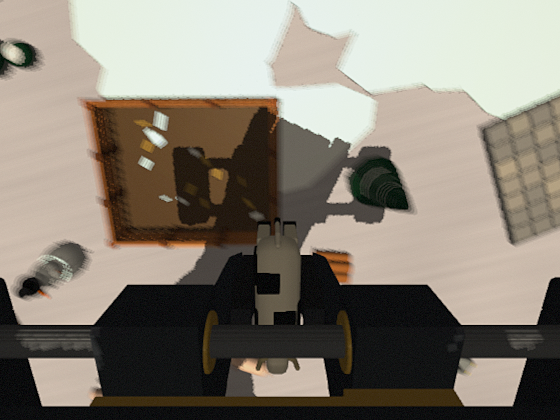

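```bash
python3 - <<'E'
from h import *
s={"eef_rot":[-0.61,0.793,0,-0.001],"tool_pos":np.array([.6082,-.0535,.1404])}
s["eef_rot"]=np.array(s["eef_rot"])
d=r.snapshot("wrist")
c=[ray(d,u,v,.035,s)[:2] for u,v in[(83,100),(280,98),(280,241),(108,244)]]
print(np.round(c,4),np.mean(c,0),np.arctan2(*(c[0]-c[1])[::-1]))
goto((.641,-.0235),-.26,.0235)
E
```

```text
[[ 0.7254  0.0571]
 [ 0.6907 -0.0792]
 [ 0.5835 -0.0511]
 [ 0.6172  0.086 ]] [0.65420778 0.00317589] 1.3211611752032686
turn [-0.007 -0.004 -3.128] shift [-0.0289 -0.022   0.1159] q7 now -1.18 clk 3.3
turn [-0.002  0.005  0.014] shift [-0.0289 -0.022   0.1159] q7 now -1.18 clk 3.3
```

```bash
python3 -m pendant '[[[0,0,0.01],[-0.028,-0.022,0],0.1],[[0,0,0.01],[-0.028,-0.022,0],0.1],[[0,0,0.01],[-0.028,-0.022,0],0.1]]' 
python3 - <<'E'
from h import *
s=r.get_state()
goto((.6443,-.0231),-.255,.0227)
E
```

```text
clock: 3.6
tool_pos: [0.6353, -0.0334, 0.1398]
eef_rot: [-0.606, 0.795, 0.0, -0.001]
contact_force: [0.5, 0.7, -0.6]
opening: 0.223
turn [-1.000e-03 -1.000e-03  3.129e+00] shift [-0.0124 -0.0061  0.1171] q7 now -1.24 clk 3.6
turn [ 0.001 -0.001 -0.013] shift [-0.0124 -0.0061  0.1171] q7 now -1.24 clk 3.6
```

```bash
python3 -m pendant '[[[0,0,-0.013],[-0.0124,-0.006,0],0.1],[[0,0,-0.013],[-0.0124,-0.006,0.04],0.1],[[0,0,-0.013],[-0.0124,-0.006,0.075],0.1],[[0,0,-0.013],[-0.0124,-0.006,0.1],0.1],[[0,0,-0.013],[-0.0124,-0.006,0.11],0.1],[[0,0,-0.013],[-0.0124,-0.006,0.11],0.1]]' 
python3 - <<'E'
from h import *
goto((.6443,-.0231),-.255,.0227)
E
```

```text
clock: 4.2
tool_pos: [0.6437, -0.0223, 0.029]
eef_rot: [-0.611, 0.791, 0.001, -0.001]
contact_force: [-0.2, -0.2, 0.2]
opening: 0.226
turn [ 0.     0.004 -3.142] shift [ 0.0006 -0.0008  0.0063] q7 now -1.18 clk 4.2
turn [ 0.003 -0.     0.   ] shift [ 0.0006 -0.0008  0.0063] q7 now -1.18 clk 4.2
```

```bash
python3 -m pendant '[[[0,0,0],[0,0,0.003],0.1],[[0,0,0],[0,0,0.0055],0.1],[[0,0,0],[0,0,0.006],0.1],[[0,0,0],[0,0,0.0063],0.1]]'; python3 -m pendant '[[[0,0,0],[0,0,0],0.33],[[0,0,0],[0,0,0],0.33],[[0,0,0],[0,0,0],0.33],[[0,0,0],[0,0,-0.02],0.33],[[0,0,0],[0,0,-0.06],0.33],[[0,0,0],[0,0,-0.11],0.33],[[0,0,0],[0,0,-0.13],0.33],[[0,0,0],[0,0,-0.13],0.33]]'
python3 - <<'E'
from h import *
s=r.get_state()
goto((.3446,.2915),2.885,.12)
E
```

```text
clock: 4.6
tool_pos: [0.645, -0.0219, 0.0243]
eef_rot: [-0.612, 0.791, -0.0, 0.0]
contact_force: [0.1, -0.0, 0.0]
opening: 0.22
clock: 5.4
tool_pos: [0.6469, -0.0228, 0.1575]
eef_rot: [-0.612, 0.791, -0.002, 0.002]
contact_force: [-0.2, 0.4, 0.7]
opening: 0.329
turn [-0.007  0.001  0.002] shift [-0.2281  0.3719  0.0353] q7 now -1.27 clk 5.4
turn [-2.000e-03 -1.000e-02 -3.139e+00] shift [-0.2281  0.3719  0.0353] q7 now -1.27 clk 5.4
```

```bash
python3 -m pendant '[[[0,0,0],[-0.228,0.372,0.035],0.6],[[0,0,0],[-0.228,0.372,0.035],0.6],[[0,0,0],[-0.228,0.372,0.035],0.6],[[0,0,0],[-0.228,0.372,0.035],0.6],[[0,0,0],[-0.228,0.372,0.035],0.6],[[0,0,0],[-0.228,0.372,0.035],0.6],[[0,0,0],[-0.228,0.372,0.035],0.6],[[0,0,0],[-0.228,0.372,0.035],0.6],[[0,0,0],[-0.228,0.372,0.035],0.6],[[0,0,0],[-0.228,0.372,0.035],0.6]]'
python3 -m pendant '[[[0,0,0],[0,0,0],0.6],[[0,0,0],[0,0,0],0.6]]'
python3 - <<'E'
from h import *
s=r.get_state()
d=r.snapshot("wrist"); cv2.imwrite("pics/w3.png",d["image"][:,:,::-1])
goto((.3446,.2915),2.885,.019)
E
```

```text
clock: 6.4
tool_pos: [0.3361, 0.296, 0.1173]
eef_rot: [-0.616, 0.788, 0.003, -0.003]
contact_force: [-0.0, -0.2, -0.4]
opening: 0.599
clock: 6.6
tool_pos: [0.3429, 0.291, 0.1187]
eef_rot: [-0.611, 0.792, -0.001, -0.0]
contact_force: [1.1, 1.0, 0.6]
opening: 0.603
turn [-0.001 -0.001 -0.   ] shift [-0.0011 -0.0012  0.0998] q7 now -1.64 clk 6.65
turn [-1.000e-03  1.000e-03  3.141e+00] shift [-0.0011 -0.0012  0.0998] q7 now -1.64 clk 6.65
```

View pics/w3.png

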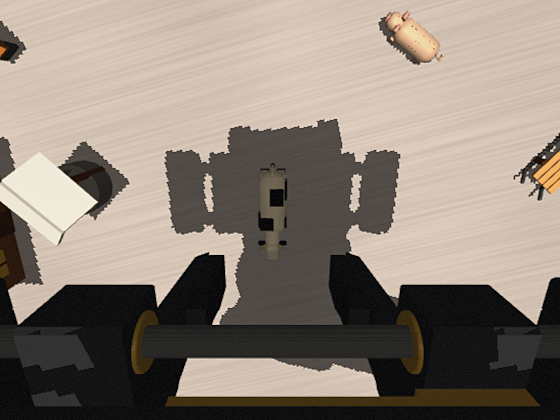

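```bash
python3 -m pendant '[[[0,0,0],[-0.004,-0.006,0.04],0.6],[[0,0,0],[-0.004,-0.006,0.08],0.6],[[0,0,0],[-0.004,-0.006,0.1],0.6],[[0,0,0],[-0.004,-0.006,0.1],0.6],[[0,0,0],[-0.004,-0.006,0.1],0.1],[[0,0,0],[-0.004,-0.006,0.1],0.1],[[0,0,0],[-0.004,-0.006,0.1],0.1],[[0,0,0],[-0.004,-0.006,0.1],0.1],[[0,0,0],[-0.004,-0.006,0.1],0.1]]' 20; python3 -c "
from h import *
s=r.get_state();print(s['tool_pos'])
goto((.6577,.0291),-.255,.14)"
```

```text
clock: 7.55
tool_pos: [0.3511, 0.2966, 0.0217]
eef_rot: [-0.612, 0.791, -0.0, -0.002]
contact_force: [-0.5, -0.4, 5.3]
opening: 0.225
[0.3510874  0.29658446 0.02166351]
turn [ 0.006  0.004 -3.14 ] shift [ 0.1823 -0.3637 -0.1186] q7 now -1.63 clk 7.55
turn [ 0.002 -0.004  0.001] shift [ 0.1823 -0.3637 -0.1186] q7 now -1.63 clk 7.55
```

```bash
python3 -m pendant '[[[0,0,0],[0,0,0],0.1],[[0,0,0],[0,0,0],0.1],[[0,0,0],[0,0,0],0.1]]'
```

```text
clock: 7.85
tool_pos: [0.3511, 0.2966, 0.0216]
eef_rot: [-0.612, 0.791, 0.0, -0.002]
contact_force: [-0.7, -0.6, 6.3]
opening: 0.223
```

```bash
python3 -m pendant '[[[0,0,0],[0,0,-0.004],0.1],[[0,0,0],[0,0,-0.008],0.1],[[0,0,0],[0,0,-0.012],0.1],[[0,0,0],[0,0,-0.012],0.1]]'
python3 - <<'E'
from h import *
d=r.snapshot("wrist"); d2=r.snapshot("scene")
cv2.imwrite("pics/w4.png",np.hstack([cv2.resize(d["image"][:,:,::-1],(400,300)),cv2.resize(d2["image"][60:180,310:470,::-1],(400,300))]))
E
```

```text
clock: 8.25
tool_pos: [0.351, 0.2967, 0.0335]
eef_rot: [-0.612, 0.791, -0.0, -0.002]
contact_force: [-1.1, 0.3, -0.7]
opening: 0.225
```

View pics/w4.png

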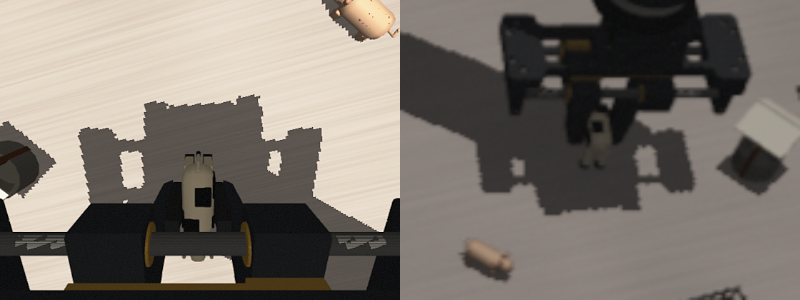

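```bash
python3 -m pendant '[[[0,0,0],[0,0,-0.05],0.1],[[0,0,0],[0,0,-0.107],0.1],[[0,0,0],[0.05,-0.1,-0.107],0.1],[[0,0,0],[0.182,-0.364,-0.107],0.1],[[0,0,0],[0.182,-0.364,-0.107],0.1],[[0,0,0],[0.182,-0.364,-0.107],0.1],[[0,0,0],[0.182,-0.364,-0.107],0.1],[[0,0,0],[0.182,-0.364,-0.107],0.1],[[0,0,0],[0.182,-0.364,-0.107],0.1],[[0,0,0],[0.182,-0.364,-0.107],0.1]]'
python3 -m pendant '[[[0,0,0],[0,0,0],0.1],[[0,0,0],[0,0,0],0.1]]'
python3 - <<'E'
from h import *
s=r.get_state()
d=r.snapshot("wrist"); cv2.imwrite("pics/w5.png",d["image"][:,:,::-1])
goto((.6577,.0291),-.255,.03)
E
```

```text
clock: 9.35
tool_pos: [0.6533, 0.0324, 0.1389]
eef_rot: [-0.612, 0.791, 0.001, -0.003]
contact_force: [0.1, 0.9, -0.9]
opening: 0.222
clock: 9.55
tool_pos: [0.6523, 0.0324, 0.1387]
eef_rot: [-0.611, 0.792, 0.0, -0.003]
contact_force: [0.5, 0.0, -0.2]
opening: 0.223
turn [ 0.006  0.01  -3.141] shift [ 0.0031 -0.008   0.1085] q7 now -1.43 clk 9.6
turn [ 0.006 -0.004  0.001] shift [ 0.0031 -0.008   0.1085] q7 now -1.43 clk 9.6
```

View pics/w5.png

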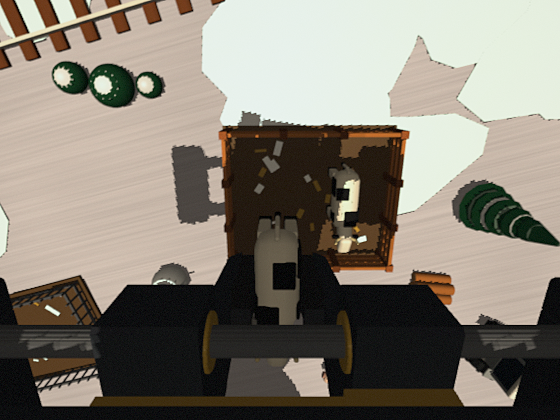

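```bash
python3 -m pendant '[[[0.006,-0.004,0],[0.004,-0.008,0],0.1],[[0.006,-0.004,0],[0.004,-0.008,0.04],0.1],[[0.006,-0.004,0],[0.004,-0.008,0.075],0.1],[[0.006,-0.004,0],[0.004,-0.008,0.1],0.1],[[0.006,-0.004,0],[0.004,-0.008,0.108],0.1],[[0.006,-0.004,0],[0.004,-0.008,0.108],0.1],[[0.006,-0.004,0],[0.004,-0.008,0.108],0.1]]'; python3 -m pendant '[[[0,0,0],[0,0,0.003],0.1],[[0,0,0],[0,0,0.004],0.1],[[0,0,0],[0,0,0.005],0.1],[[0,0,0],[0,0,0.005],0.1],[[0,0,0],[0,0,0.005],0.1]]'
```

```text
clock: 10.3
tool_pos: [0.6597, 0.0277, 0.0327]
eef_rot: [-0.612, 0.791, -0.002, 0.001]
contact_force: [0.4, 0.1, 0.1]
opening: 0.225
clock: 10.8
tool_pos: [0.6589, 0.0276, 0.0265]
eef_rot: [-0.612, 0.791, -0.001, 0.001]
contact_force: [-1.0, 1.1, -0.3]
opening: 0.227
```

```bash
python3 -m pendant '[[[0,0,0],[0,0,0.001],0.1],[[0,0,0],[0,0,0.002],0.1],[[0,0,0],[0,0,0.002],0.1],[[0,0,0],[0,0,0.002],0.1]]'
```

```text
clock: 11.2
tool_pos: [0.659, 0.0275, 0.0248]
eef_rot: [-0.612, 0.791, -0.001, 0.001]
contact_force: [-1.0, 0.0, 4.1]
opening: 0.225
```

```bash
python3 -m pendant '[[[0,0,0],[0,0,0],0.31],[[0,0,0],[0,0,0],0.31],[[0,0,0],[0,0,0],0.31],[[0,0,0],[0,0,-0.02],0.31],[[0,0,0],[0,0,-0.06],0.31],[[0,0,0],[0,0,-0.11],0.31],[[0,0,0],[0,0,-0.11],0.31]]'
python3 - <<'E'
from h import *
s=r.get_state()
goto((.4474,.0146),.93,.12)
E
```

```text
clock: 11.9
tool_pos: [0.663, 0.0263, 0.1411]
eef_rot: [-0.612, 0.791, -0.005, 0.005]
contact_force: [0.8, -0.1, -0.2]
opening: 0.309
turn [-0.008  0.015  1.957] shift [0.0656 0.206  0.018 ] q7 now -1.41 clk 11.9
turn [-0.014 -0.007 -1.184] shift [0.0656 0.206  0.018 ] q7 now -1.41 clk 11.9
```

```bash
python3 -m pendant '[[[0,0,-1.184],[0.066,0.206,0.018],0.5],[[0,0,-1.184],[0.066,0.206,0.018],0.5],[[0,0,-1.184],[0.066,0.206,0.018],0.5],[[0,0,-1.184],[0.066,0.206,0.018],0.5],[[0,0,-1.184],[0.066,0.206,0.018],0.5],[[0,0,-1.184],[0.066,0.206,0.018],0.5],[[0,0,-1.184],[0.066,0.206,0.018],0.5],[[0,0,-1.184],[0.066,0.206,0.018],0.5],[[0,0,-1.184],[0.066,0.206,0.018],0.5],[[0,0,-1.184],[0.066,0.206,0.018],0.5]]'
python3 -m pendant '[[[0,0,0],[0,0,0],0.5],[[0,0,0],[0,0,0],0.5]]'
python3 - <<'E'
from h import *
s=r.get_state()
d=r.snapshot("wrist"); cv2.imwrite("pics/w6.png",d["image"][:,:,::-1]); d=r.snapshot("top"); cv2.imwrite("pics/t6.png",d["image"][:,:,::-1])
goto((.4474,.0146),.93,.012)
E
```

```text
clock: 12.9
tool_pos: [0.4428, 0.0155, 0.1158]
eef_rot: [0.949, -0.317, 0.001, -0.0]
contact_force: [-0.7, 0.5, 1.2]
opening: 0.501
clock: 13.1
tool_pos: [0.4427, 0.0156, 0.1158]
eef_rot: [0.949, -0.316, 0.001, 0.0]
contact_force: [-0.2, 0.1, 0.2]
opening: 0.498
turn [-4.000e-03  1.000e-03  3.141e+00] shift [ 0.0041 -0.0019  0.1039] q7 now -0.49 clk 13.2
turn [-0.001 -0.002 -0.001] shift [ 0.0041 -0.0019  0.1039] q7 now -0.49 clk 13.2
```

View pics/w6.png

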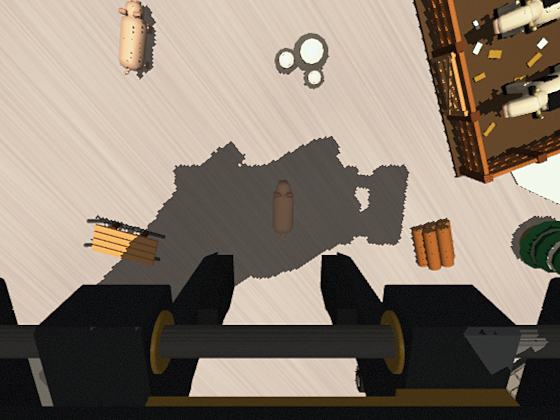

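```bash
python3 - <<'E'
from h import *
s=r.get_state(); d=r.snapshot("wrist")
a=ray(d,283,208,.019,s); print(a)
goto(a[:2],.93,.0115)
E
```

```text
[0.45095207 0.01503702 0.019     ]
turn [-4.000e-03  1.000e-03  3.141e+00] shift [ 0.0067 -0.0044  0.1044] q7 now -0.49 clk 13.25
turn [-0.001 -0.002 -0.001] shift [ 0.0067 -0.0044  0.1044] q7 now -0.49 clk 13.25
```

```bash
python3 -m pendant '[[[0,0,0],[0.005,-0.003,0.04],0.5],[[0,0,0],[0.005,-0.003,0.08],0.5],[[0,0,0],[0.005,-0.003,0.1],0.5],[[0,0,0],[0.005,-0.003,0.104],0.5],[[0,0,0],[0.005,-0.003,0.104],0.5],[[0,0,0],[0.005,-0.003,0.104],0.5],[[0,0,0],[0.005,-0.003,0.104],0.5]]'
python3 -m pendant '[[[0,0,0],[0,0,0],0.1],[[0,0,0],[0,0,0],0.1],[[0,0,0],[0,0,0],0.1],[[0,0,0],[0,0,0],0.1],[[0,0,0],[0,0,0],0.1],[[0,0,0],[0,0,0],0.1]]' 15; python3 -c "
from h import *
goto((.571,.268),0,.11)"
```

```text
clock: 13.95
tool_pos: [0.4567, 0.0152, 0.0179]
eef_rot: [0.949, -0.317, -0.006, 0.003]
contact_force: [0.5, 0.0, 0.4]
opening: 0.504
clock: 14.55
tool_pos: [0.4567, 0.0152, 0.018]
eef_rot: [0.949, -0.315, -0.006, 0.002]
contact_force: [-0.4, 0.2, 2.9]
opening: 0.182
turn [-0.006  0.014 -2.212] shift [-0.0604 -0.2702 -0.0937] q7 now 0.22 clk 14.55
turn [0.012 0.005 0.93 ] shift [-0.0604 -0.2702 -0.0937] q7 now 0.22 clk 14.55
```

```bash
python3 -m pendant '[[[0,0,0],[0,0,-0.03],0.1],[[0,0,0],[0,0,-0.08],0.1],[[0.01,0.005,0.93],[-0.06,-0.27,-0.1],0.1],[[0.01,0.005,0.93],[-0.06,-0.27,-0.1],0.1],[[0.01,0.005,0.93],[-0.06,-0.27,-0.1],0.1],[[0.01,0.005,0.93],[-0.06,-0.27,-0.1],0.1],[[0.01,0.005,0.93],[-0.06,-0.27,-0.1],0.1],[[0.01,0.005,0.93],[-0.06,-0.27,-0.1],0.1],[[0.01,0.005,0.93],[-0.06,-0.27,-0.1],0.1],[[0.01,0.005,0.93],[-0.06,-0.27,-0.1],0.1]]'
python3 -m pendant '[[[0,0,0],[0,0,0],0.1],[[0,0,0],[0,0,0],0.1],[[0,0,0],[0,0,0],0.1]]'
python3 - <<'E'
from h import *
s=r.get_state()
d=r.snapshot("wrist"); cv2.imwrite("pics/w7.png",d["image"][:,:,::-1])
goto((.571,.267),0,.03)
E
```

```text
clock: 15.55
tool_pos: [0.5708, 0.2693, 0.1153]
eef_rot: [0.708, -0.706, -0.0, 0.001]
contact_force: [-0.3, -0.7, 0.5]
opening: 0.178
clock: 15.85
tool_pos: [0.5712, 0.2663, 0.1163]
eef_rot: [-0.707, 0.708, 0.0, -0.001]
contact_force: [-0.4, -0.3, -0.3]
opening: 0.176
turn [-2.00e-03 -3.00e-03  3.14e+00] shift [-0.0005  0.0001  0.0863] q7 now -1.24 clk 15.9
turn [ 0.002 -0.001 -0.002] shift [-0.0005  0.0001  0.0863] q7 now -1.24 clk 15.9
```

View pics/w7.png

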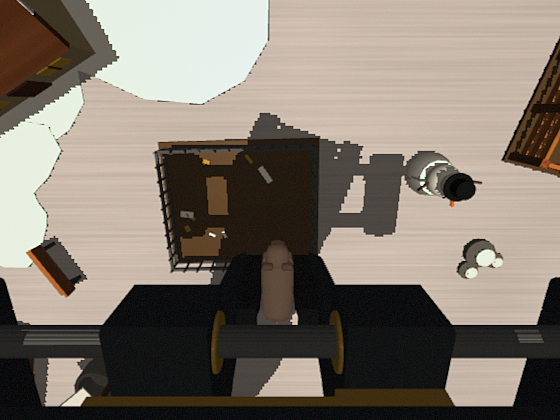

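```bash
python3 - <<'E'
from h import *
s=r.get_state(); d=r.snapshot("wrist")
for p in[(157,153),(319,151),(172,270)]: print(ray(d,*p,.027,s).round(4))
print(ray(d,162,140,0,s).round(4),ray(d,318,138,0,s).round(4))
E
```

```text
[0.6205 0.3487 0.027 ]
[0.6217 0.2352 0.027 ]
[0.5287 0.3475 0.027 ]
[0.6266 0.3536 0.    ] [0.628  0.2328 0.    ]
```

```bash
python3 -m pendant '[[[0,0,0],[-0.002,-0.002,0],0.1],[[0,0,0],[-0.002,-0.002,0.04],0.1],[[0,0,0],[-0.002,-0.002,0.07],0.1],[[0,0,0],[-0.002,-0.002,0.085],0.1],[[0,0,0],[-0.002,-0.002,0.0885],0.1],[[0,0,0],[-0.002,-0.002,0.0905],0.1],[[0,0,0],[-0.002,-0.002,0.0915],0.1],[[0,0,0],[-0.002,-0.002,0.0925],0.1],[[0,0,0],[-0.002,-0.002,0.0925],0.1],[[0,0,0],[-0.002,-0.002,0.0925],0.1]]'; python3 -m pendant '[[[0,0,0],[0,0,0],0.1],[[0,0,0],[0,0,0],0.1]]'
```

```text
clock: 16.95
tool_pos: [0.5734, 0.2696, 0.0241]
eef_rot: [-0.707, 0.707, -0.0, -0.001]
contact_force: [0.0, 0.3, -0.0]
opening: 0.182
clock: 17.15
tool_pos: [0.5732, 0.2695, 0.0238]
eef_rot: [-0.707, 0.707, 0.0, -0.001]
contact_force: [-0.1, -1.0, -1.2]
opening: 0.182
```

```bash
python3 -m pendant '[[[0,0,0],[0,0,0.001],0.1],[[0,0,0],[0,0,0.002],0.1],[[0,0,0],[0,0,0.0025],0.1],[[0,0,0],[0,0,0.0025],0.1],[[0,0,0],[0,0,0.0025],0.1]]'
```

```text
clock: 17.65
tool_pos: [0.5731, 0.2694, 0.0212]
eef_rot: [-0.707, 0.707, 0.0, -0.001]
contact_force: [0.4, -0.2, 0.5]
opening: 0.179
```

```bash
python3 -m pendant '[[[0,0,0],[0,0,0.0007],0.1],[[0,0,0],[0,0,0.0007],0.1],[[0,0,0],[0,0,0.0007],0.28],[[0,0,0],[0,0,0.0007],0.28],[[0,0,0],[0,0,0.0007],0.28],[[0,0,0],[0,0,-0.02],0.28],[[0,0,0],[0,0,-0.06],0.28],[[0,0,0],[0,0,-0.1],0.28],[[0,0,0],[0,0,-0.1],0.28]]'
python3 - <<'E'
from h import *
goto((.4401,.1708),.738,.12)
E
```

```text
clock: 18.55
tool_pos: [0.577, 0.2696, 0.1264]
eef_rot: [-0.707, 0.707, -0.003, 0.003]
contact_force: [1.2, 0.5, 0.4]
opening: 0.285
turn [-0.003  0.01   2.403] shift [0.0988 0.1369 0.0053] q7 now -1.33 clk 18.55
turn [-0.008 -0.002 -0.739] shift [0.0988 0.1369 0.0053] q7 now -1.33 clk 18.55
```

```bash
python3 -m pendant '[[[0,0,-0.739],[0.099,0.137,0.006],0.5],[[0,0,-0.739],[0.099,0.137,0.006],0.5],[[0,0,-0.739],[0.099,0.137,0.006],0.5],[[0,0,-0.739],[0.099,0.137,0.006],0.5],[[0,0,-0.739],[0.099,0.137,0.006],0.5],[[0,0,-0.739],[0.099,0.137,0.006],0.5],[[0,0,-0.739],[0.099,0.137,0.006],0.5],[[0,0,-0.739],[0.099,0.137,0.006],0.5],[[0,0,-0.739],[0.099,0.137,0.006],0.5],[[0,0,-0.739],[0.099,0.137,0.006],0.5]]'
python3 - <<'E'
from h import *
s=r.get_state()
d=r.snapshot("wrist"); cv2.imwrite("pics/w8.png",d["image"][:,:,::-1])
a=ray(d,277,208,.019,s); print(a,"at 277,208",s["tool_pos"])
goto((.4401,.1708),.738,.0115)
E
```

```text
clock: 19.55
tool_pos: [0.4364, 0.1708, 0.1153]
eef_rot: [0.915, -0.404, -0.0, 0.001]
contact_force: [-0.1, -0.4, -0.9]
opening: 0.5
[0.4414884  0.17239537 0.019     ] at 277,208 [0.43642258 0.17079052 0.11528131]
turn [ 0.     0.004 -3.141] shift [ 0.0025 -0.003   0.1038] q7 now -0.48 clk 19.6
turn [ 0.002 -0.     0.001] shift [ 0.0025 -0.003   0.1038] q7 now -0.48 clk 19.6
```

View pics/w8.png

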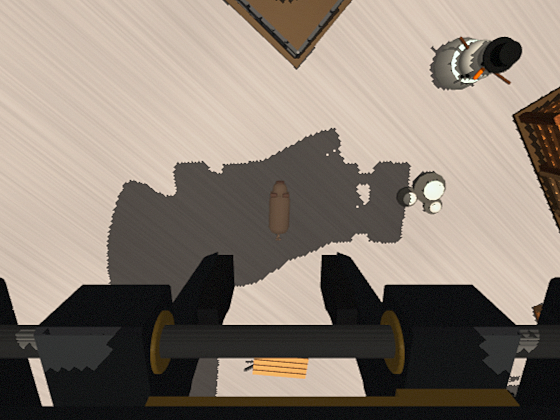

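```bash
python3 -m pendant '[[[0,0,0],[0.002,-0.003,0.04],0.5],[[0,0,0],[0.002,-0.003,0.08],0.5],[[0,0,0],[0.002,-0.003,0.1],0.5],[[0,0,0],[0.002,-0.003,0.104],0.5],[[0,0,0],[0.002,-0.003,0.104],0.5],[[0,0,0],[0.002,-0.003,0.104],0.5],[[0,0,0],[0.002,-0.003,0.104],0.5]]'
python3 -m pendant '[[[0,0,0],[0,0,0],0.1],[[0,0,0],[0,0,0],0.1],[[0,0,0],[0,0,0],0.1],[[0,0,0],[0,0,0],0.1],[[0,0,0],[0,0,0],0.1],[[0,0,0],[0,0,0],0.1]]' 15; python3 -c "
from h import *
print(r.get_state()['q'])
goto((.573,.3165),0,.115)"
```

```text
clock: 20.3
tool_pos: [0.4403, 0.1713, 0.0126]
eef_rot: [0.915, -0.404, 0.0, 0.0]
contact_force: [-0.5, -0.3, -0.4]
opening: 0.496
clock: 20.9
tool_pos: [0.4397, 0.1711, 0.0116]
eef_rot: [0.915, -0.404, -0.0, 0.001]
contact_force: [0.0, 0.5, 4.5]
opening: 0.179
[-0.50134037  0.95390663  0.05356262  2.15811261 -0.93634802  0.05400341
 -0.36650587]
turn [ 0.000e+00  2.000e-03 -2.403e+00] shift [-0.0177 -0.1963 -0.1037] q7 now -0.37 clk 20.9
turn [ 0.002 -0.     0.739] shift [-0.0177 -0.1963 -0.1037] q7 now -0.37 clk 20.9
```

```bash
python3 -m pendant '[[[0,0,0],[0,0,-0.03],0.1],[[0,0,0],[0,0,-0.08],0.1],[[0,0,0.739],[-0.018,-0.196,-0.104],0.1],[[0,0,0.739],[-0.018,-0.196,-0.104],0.1],[[0,0,0.739],[-0.018,-0.196,-0.104],0.1],[[0,0,0.739],[-0.018,-0.196,-0.104],0.1],[[0,0,0.739],[-0.018,-0.196,-0.104],0.1],[[0,0,0.739],[-0.018,-0.196,-0.104],0.1],[[0,0,0.739],[-0.018,-0.196,-0.104],0.1],[[0,0,0.739],[-0.018,-0.196,-0.104],0.1]]'
python3 -m pendant '[[[0,0,0],[0,0,0],0.1],[[0,0,0],[0,0,0],0.1],[[0,0,0],[0,0,0],0.1]]'
python3 - <<'E'
from h import *
s=r.get_state()
d=r.snapshot("wrist"); cv2.imwrite("pics/w9.png",d["image"][:,:,::-1])
goto((.573,.3165),0,.018)
E
```

```text
clock: 21.9
tool_pos: [0.5718, 0.3151, 0.1149]
eef_rot: [-0.707, 0.707, 0.001, -0.002]
contact_force: [0.7, -0.5, -0.2]
opening: 0.179
clock: 22.2
tool_pos: [0.5725, 0.3161, 0.1153]
eef_rot: [-0.707, 0.707, 0.0, -0.001]
contact_force: [0.3, 1.5, 0.1]
opening: 0.182
turn [-1.000e-03 -3.000e-03  3.141e+00] shift [-0.0003 -0.0006  0.0972] q7 now -1.38 clk 22.25
turn [ 0.002 -0.001 -0.   ] shift [-0.0003 -0.0006  0.0972] q7 now -1.38 clk 22.25
```

View pics/w9.png

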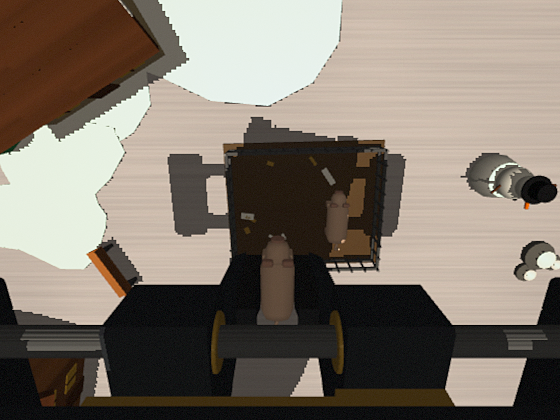

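```bash
python3 -m pendant '[[[0,0,0],[0.002,-0.001,0],0.1],[[0,0,0],[0.002,-0.001,0.04],0.1],[[0,0,0],[0.002,-0.001,0.07],0.1],[[0,0,0],[0.002,-0.001,0.088],0.1],[[0,0,0],[0.002,-0.001,0.094],0.1],[[0,0,0],[0.002,-0.001,0.097],0.1],[[0,0,0],[0.002,-0.001,0.098],0.1],[[0,0,0],[0.002,-0.001,0.099],0.1],[[0,0,0],[0.002,-0.001,0.099],0.1],[[0,0,0],[0.002,-0.001,0.099],0.1]]'; python3 -m pendant '[[[0,0,0],[0,0,0],0.1],[[0,0,0],[0,0,0],0.1]]'
```

```text
clock: 23.25
tool_pos: [0.5737, 0.3145, 0.0167]
eef_rot: [0.707, -0.707, 0.0, 0.001]
contact_force: [0.6, 0.6, -0.5]
opening: 0.182
clock: 23.45
tool_pos: [0.5735, 0.3144, 0.0163]
eef_rot: [-0.707, 0.707, 0.0, -0.001]
contact_force: [0.7, -0.4, -0.1]
opening: 0.178
```

```bash
python3 -m pendant '[[[0,0,0],[0,0,0.001],0.1],[[0,0,0],[0,0,0.0017],0.1],[[0,0,0],[0,0,0.002],0.1],[[0,0,0],[0,0,0.002],0.1],[[0,0,0],[0,0,0.002],0.1]]'
```

```text
clock: 23.95
tool_pos: [0.5735, 0.3143, 0.0147]
eef_rot: [-0.707, 0.707, 0.0, -0.001]
contact_force: [-1.3, -0.1, 5.7]
opening: 0.181
```

```bash
python3 -m pendant '[[[0,0,0],[0,0,0],0.24],[[0,0,0],[0,0,0],0.24],[[0,0,0],[0,0,0],0.24],[[0,0,0],[0,0,-0.01],0.24],[[0,0,0],[0,0,-0.025],0.24],[[0,0,0],[0,0,-0.045],0.24],[[0,0,0],[0,0,-0.09],0.24],[[0,0,0],[0,0,-0.13],0.24],[[0,0,0],[0,0,-0.13],0.24],[[0,0,0],[0,0,-0.13],0.24]]'
python3 - <<'E'
from h import *
# tractor: roof centre = cab (x=-15). grip at x=-10
h=-2.276; p=np.array([.445,-.146])+.005*np.array([np.cos(h),np.sin(h)])
print(p); goto(p,h,.145)
E
```

```text
clock: 24.95
tool_pos: [0.5744, 0.3148, 0.1465]
eef_rot: [-0.707, 0.707, -0.0, 0.001]
contact_force: [-0.2, 1.0, 0.4]
opening: 0.237
[ 0.44175906 -0.1498074 ]
turn [-0.001  0.    -0.866] shift [0.4646 0.1325 0.0011] q7 now -1.45 clk 24.95
turn [0.000e+00 2.000e-03 2.276e+00] shift [0.4646 0.1325 0.0011] q7 now -1.45 clk 24.95
```

```bash
python3 -m pendant '[[[0,0,-0.866],[0.465,0.133,0],0.75],[[0,0,-0.866],[0.465,0.133,0],0.75],[[0,0,-0.866],[0.465,0.133,0],0.75],[[0,0,-0.866],[0.465,0.133,0],0.75],[[0,0,-0.866],[0.465,0.133,0],0.75],[[0,0,-0.866],[0.465,0.133,0],0.75],[[0,0,-0.866],[0.465,0.133,0],0.75],[[0,0,-0.866],[0.465,0.133,0],0.75],[[0,0,-0.866],[0.465,0.133,0],0.75],[[0,0,-0.866],[0.465,0.133,0],0.75]]'
python3 -m pendant '[[[0,0,0],[0,0,0],0.75],[[0,0,0],[0,0,0],0.75]]'
python3 - <<'E'
from h import *
print(r.get_state()["q"])
goto([.4418,-.1498],-2.276,.145)
E
```

```text
clock: 25.95
tool_pos: [0.4383, -0.1537, 0.1445]
eef_rot: [0.938, -0.347, -0.001, 0.002]
contact_force: [-0.2, 0.7, -0.2]
opening: 0.748
clock: 26.15
tool_pos: [0.4398, -0.1507, 0.1444]
eef_rot: [0.938, -0.346, -0.001, 0.001]
contact_force: [1.3, -0.2, 0.1]
opening: 0.749
[ 0.04440955  0.69809372  0.30218454  2.14524725 -0.54658258  0.37457684
  0.08770925]
turn [ 0.002  0.002 -0.002] shift [ 0.001  -0.002  -0.0006] q7 now 0.09 clk 26.15
turn [ 0.004 -0.004  3.14 ] shift [ 0.001  -0.002  -0.0006] q7 now 0.09 clk 26.15
```

```bash
python3 - <<'E'
from h import *
s=r.get_state()
d=r.snapshot("wrist"); cv2.imwrite("pics/w10.png",d["image"][:,:,::-1])
E
```

```text
(no output)
```

View pics/w10.png

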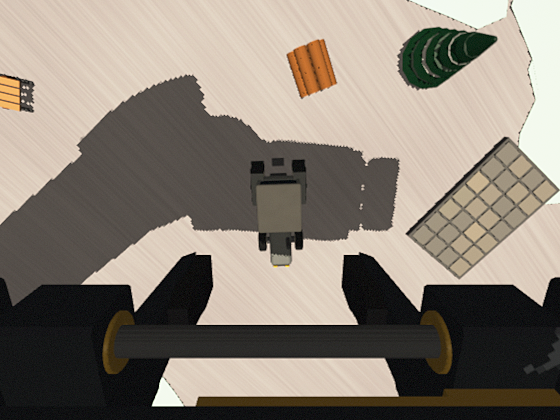

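```bash
python3 - <<'E'
from h import *
s=r.get_state(); d=r.snapshot("wrist")
a=ray(d,279,207,.063,s); h=-2.276
p=a[:2]+.004*np.array([np.cos(h),np.sin(h)]); print(a); goto(p,h,.048)
E
```

```text
[ 0.44942488 -0.14390333  0.063     ]
turn [0.002 0.002 0.003] shift [ 0.0037 -0.0056  0.0964] q7 now 0.09 clk 26.25
turn [-4.000e-03  2.000e-03 -3.139e+00] shift [ 0.0037 -0.0056  0.0964] q7 now 0.09 clk 26.25
```

```bash
python3 -m pendant '[[[0,0,0],[0.002,-0.004,0.03],0.75],[[0,0,0],[0.002,-0.004,0.065],0.75],[[0,0,0],[0.002,-0.004,0.088],0.75],[[0,0,0],[0.002,-0.004,0.096],0.75],[[0,0,0],[0.002,-0.004,0.096],0.75],[[0,0,0],[0.002,-0.004,0.096],0.75],[[0,0,0],[0.002,-0.004,0.096],0.75]]'
python3 -m pendant '[[[0,0,0],[0,0,0],0.25],[[0,0,0],[0,0,0],0.25],[[0,0,0],[0,0,0],0.25],[[0,0,0],[0,0,0],0.25],[[0,0,0],[0,0,0],0.25],[[0,0,0],[0,0,0],0.25]]' 35
```

```text
clock: 26.95
tool_pos: [0.4452, -0.1488, 0.0499]
eef_rot: [0.939, -0.345, 0.0, 0.001]
contact_force: [0.4, -0.7, 0.4]
opening: 0.75
clock: 27.55
tool_pos: [0.4445, -0.1488, 0.0489]
eef_rot: [0.939, -0.345, -0.001, 0.001]
contact_force: [-0.3, 0.4, 0.6]
opening: 0.353
```

```bash
python3 - <<'E'
from h import *
d=r.snapshot("wrist")
s={"eef_rot":np.array([.938,-.346,-.001,.001]),"tool_pos":np.array([.4398,-.1507,.1444])}
c=[ray(d,u,v,.006,s)[:2] for u,v in[(506,138),(408,233),(460,277)]]
print(np.round(c,4),(c[0]+c[2])/2,np.arctan2(*(c[0]-c[1])[::-1]))
goto((.58,-.28),-2.958,.14)
E
```

```text
[[ 0.622  -0.2369]
 [ 0.5117 -0.2559]
 [ 0.5246 -0.3273]] [ 0.5733348  -0.28209741] 0.17070406064972138
turn [ 0.002 -0.     0.682] shift [ 0.1882  0.0122 -0.0912] q7 now 0.15 clk 27.6
turn [ 0.     0.003 -2.459] shift [ 0.1882  0.0122 -0.0912] q7 now 0.15 clk 27.6
```

```bash
python3 -m pendant '[[[0,0,0],[0,0,-0.02],0.25],[[0,0,0],[0,0,-0.05],0.25],[[0,0,0],[0,0,-0.091],0.25],[[0,0,0.677],[0.05,0.003,-0.091],0.25],[[0,0,0.677],[0.1,0.006,-0.091],0.25],[[0,0,0.677],[0.145,0.009,-0.091],0.25],[[0,0,0.677],[0.189,0.012,-0.091],0.25],[[0,0,0.677],[0.189,0.012,-0.091],0.25],[[0,0,0.677],[0.189,0.012,-0.091],0.25],[[0,0,0.677],[0.189,0.012,-0.091],0.25]]'
python3 -m pendant '[[[0,0,0],[0,0,0],0.25],[[0,0,0],[0,0,0],0.25],[[0,0,0],[0,0,0],0.25]]'
python3 - <<'E'
from h import *
s=r.get_state()
d=r.snapshot("wrist"); cv2.imwrite("pics/w11.png",d["image"][:,:,::-1])
goto((.5818,-.2803),-2.965,.06)
E
```

```text
clock: 28.6
tool_pos: [0.5799, -0.2794, 0.1391]
eef_rot: [0.771, -0.637, -0.002, 0.001]
contact_force: [-0.5, 0.6, -2.0]
opening: 0.351
clock: 28.9
tool_pos: [0.5807, -0.2799, 0.14]
eef_rot: [0.771, -0.637, -0.0, 0.001]
contact_force: [-0.5, 0.1, -1.2]
opening: 0.351
turn [ 0.002 -0.001  0.013] shift [ 0.0004 -0.0011  0.08  ] q7 now -0.41 clk 28.95
turn [ 1.000e-03  2.000e-03 -3.129e+00] shift [ 0.0004 -0.0011  0.08  ] q7 now -0.41 clk 28.95
```

View pics/w11.png

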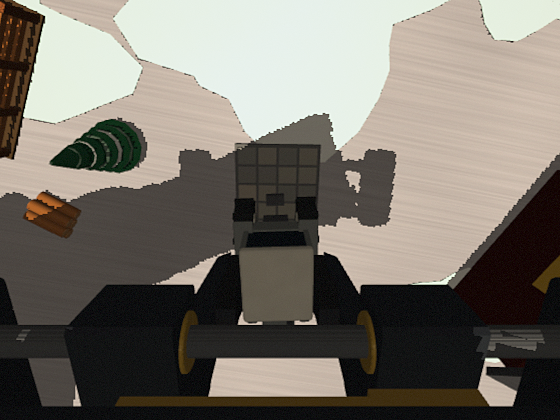

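```bash
python3 -m pendant '[[[0,0,0.01],[0,-0.001,0.02],0.25],[[0,0,0.01],[0,-0.001,0.05],0.25],[[0,0,0.01],[0,-0.001,0.07],0.25],[[0,0,0.01],[0,-0.001,0.078],0.25],[[0,0,0.01],[0,-0.001,0.081],0.25],[[0,0,0.01],[0,-0.001,0.082],0.25],[[0,0,0.01],[0,-0.001,0.083],0.25],[[0,0,0.01],[0,-0.001,0.083],0.25],[[0,0,0.01],[0,-0.001,0.083],0.25],[[0,0,0.01],[0,-0.001,0.083],0.25]]'
```

```text
clock: 29.95
tool_pos: [0.5819, -0.2804, 0.0572]
eef_rot: [0.767, -0.641, 0.0, 0.001]
contact_force: [-0.5, -0.3, -0.9]
opening: 0.351
```

```bash
python3 -m pendant '[[[0,0,0],[0,0,0.001],0.25],[[0,0,0],[0,0,0.0015],0.25],[[0,0,0],[0,0,0.002],0.25],[[0,0,0],[0,0,0.0025],0.25],[[0,0,0],[0,0,0.0025],0.25],[[0,0,0],[0,0,0.0025],0.25]]'
```

```text
clock: 30.55
tool_pos: [0.5817, -0.2802, 0.0548]
eef_rot: [0.767, -0.641, -0.0, 0.001]
contact_force: [-0.7, 1.2, 4.7]
opening: 0.353
```

```bash
python3 -m pendant '[[[0,0,0],[0,0,0],0.6],[[0,0,0],[0,0,0],0.6],[[0,0,0],[0,0,0],0.6],[[0,0,0],[0,0,-0.01],0.6],[[0,0,0],[0,0,-0.03],0.6],[[0,0,0],[0,0,-0.07],0.6],[[0,0,0],[0,0,-0.12],0.6],[[0,0,0],[0,0,-0.16],0.6],[[0,0,0],[0,0,-0.16],0.6]]'
python3 - <<'E'
from h import *
goto((.3,-.52),-2.965,.22)
E
```

```text
clock: 31.45
tool_pos: [0.5845, -0.2831, 0.2213]
eef_rot: [0.767, -0.641, 0.006, 0.0]
contact_force: [0.1, -1.1, 0.6]
opening: 0.603
turn [-0.007 -0.009  0.002] shift [0.1826 0.322  0.0008] q7 now -0.48 clk 31.45
turn [ 0.015 -0.011 -3.14 ] shift [0.1826 0.322  0.0008] q7 now -0.48 clk 31.45
```

```bash
python3 -m pendant '[[[0,0,0],[0.183,0.322,0],0.6],[[0,0,0],[0.183,0.322,0],0.6],[[0,0,0],[0.183,0.322,0],0.6],[[0,0,0],[0.183,0.322,0],0.6],[[0,0,0],[0.183,0.322,0],0.6],[[0,0,0],[0.183,0.322,0],0.6],[[0,0,0],[0.183,0.322,0],0.6],[[0,0,0],[0.183,0.322,0],0.6],[[0,0,0],[0.183,0.322,0],0.6],[[0,0,0],[0.183,0.322,0],0.6]]'
python3 - <<'E'
from h import *
t=r.snapshot("top")["image"][:,:,::-1].copy(); s=r.snapshot("scene")["image"][:,:,::-1].copy()
T=[tile(t,c,w) for c,w in [((142,162),80),((288,125),90),((430,165),90)]]+[tile(s,c,w) for c,w in [((428,206),90),((298,278),90),((133,280),90)]]
cv2.imwrite("pics/fin.png",np.vstack([np.hstack(T[:3]),np.hstack(T[3:])]))
cv2.imwrite("pics/finfull.png",t)
# spruce / snowman change
o=cv2.imread("pics/top0.png")
for n,(x,y) in dict(spruce=(359,149),snowman=(213,149)).items(): print(n,cv2.absdiff(t,o)[y-14:y+14,x-14:x+14].mean())
E
```

```text
clock: 32.45
tool_pos: [0.2982, -0.5167, 0.2146]
eef_rot: [0.767, -0.641, -0.001, 0.0]
contact_force: [0.2, 0.5, -0.2]
opening: 0.601
spruce 4.761054421768708
snowman 5.745748299319728
```

View pics/fin.png

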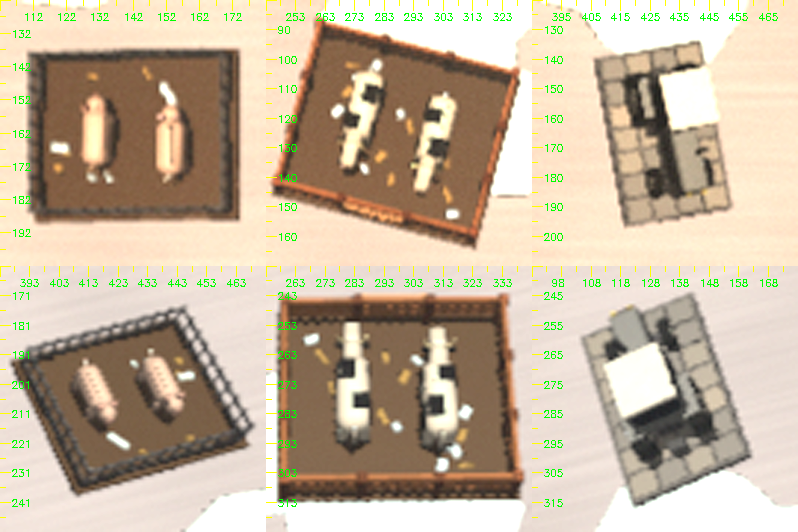

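```bash
python3 - <<'E'
from h import *
t=cv2.imread("pics/finfull.png"); o=cv2.imread("pics/top0.png")
g=lambda im,x,y,w:np.float32(cv2.cvtColor(im[y-w:y+w,x-w:x+w],6))
for n,(x,y) in dict(spruce=(359,149),snowman=(213,149),backgr=(200,330),bush=(242,187),yardpost=(515,246)).items():
    w=16; print(n,abs(g(t,x,y,w)-g(o,x,y,w)).mean().round(2),cv2.phaseCorrelate(g(o,x,y,w),g(t,x,y,w),cv2.createHanningWindow((32,32),5)))
E
```

```text
spruce 5.37 ((0.040600593418464115, 0.045846479213158986), 0.971461872337386)
snowman 6.14 ((0.031024253246089373, 0.039786634405736265), 1.006972591392696)
backgr 6.9 ((-0.20047400571100482, -0.029947434553168506), 1.0501297852024436)
bush 6.56 ((0.08493857651262005, 0.014857432957851913), 0.994618619675748)
yardpost 5.82 ((-0.030830146856949625, 0.08396924264120642), 0.9961252008797601)
```

Spruce and snowman have not moved: their image shift is under 0.1 px, and the difference is only the overall brightness. Handing in.

```bash
python3 -c "
from plant import r
print(r.finish_job())"
```

```text
the job is handed in; nothing more can be done
None
```

The job is handed in, at about 32.5 s on the robot's clock. Both cows are in the wooden paddock, both pigs are in the iron-picket pen, and the tractor is parked lengthwise on the paving, in the order you gave.

- **Final pictures:** the top and scene views show all four animals on their feet, side by side and clear of the fences. All the tractor wheels I could see are on the setts. The others were hidden under the cab, so for those I rely on the grip position, which puts the tractor within about 1 mm of the centreline sideways.
- **Spruce and snowman:** image comparison shows each moved less than 0.1 pixel (under about 0.2 mm). The only change is overall brightness, which is the same across the background.
- **Setting down:** the second cow, the second pig and the tractor were lowered until the wrist felt 4–6 N before release. I felt no clear contact for the first cow and first pig. They were released at the calculated height, the cow possibly 1–2 mm and the pig less than 1 mm above the floor, and both stood.
- **Disagreements:** the top and wrist cameras differed by 3–9 mm on some positions, so I used values in between. When I picked up the first pig, the tool stopped about 6 mm higher than planned and tilted about 0.7°, but the grip held. Picking up the second cow pressed it on the board with about 6 N.

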